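# Shut down a brazing bench and sort the handed latches

### The arm

A 6-joint arm with a two-finger parallel gripper is mounted at the origin on the work surface. World frame = base frame: x ahead of the robot, y to its left, z up, the work surface at z = 0. Lengths are in m, angles in rad, forces in N, time in s.
With the tool pointing down it reaches from about 0.25 to 0.8 m from the base axis. Payload 3.9 kg.
Tool frame: the origin (TCP) lies at the very end of the fingers, on their centre line; the grasp point (between the pads) lies 19 mm behind it; z points along the fingers, y is the line along which they close (so a half turn about z gives the same grasp; the last joint's range is limited). The gripper opens to 85 mm and grips with 20 to 120 N. Pads are 22 mm wide; open, the fingers measure 114 mm over their backs; the gripper's body (76 mm by 85 mm) begins 54 mm behind the grasp point. The pads swing forward as they close: fully open they stand 13 mm farther back than shut.
Start: joints at [1.208, 0.26, -0.138, 1.173, 0, 1.571], TCP at [0.186, 0.491, 0.231] pointing down, gripper open.
Joint ranges: [-2.78, 2.78], [-0.83, 1.72], [-1.28, 1.37], [-1.9, 2.12], [-1.57, 1.48], [-3.14, 3.14]. Speed limits (rad/s): [2.57, 2.57, 3.14, 3.14, 3.14, 3.14].

### API

Orientations are given as [roll, pitch, yaw] about the fixed x, y, z axes, in that order (R = Rz(yaw) Ry(pitch) Rx(roll)).
In Python, from station import manip gives the robot as it stands. The module is installed in compiled form; this text tells all that it offers.
- The arm moves only by the tool apply_moves, never from a script. Its argument "rows" is a list of rows, each a list of 3 entries, a list of its own where there are three numbers: the shift along the tool's x, y, z in cm, then the turn, a rotation vector about the tool's x, y, z in rad, then the finger opening in cm, from 0 to 8.54. In form: [[[x, y, z], [ax, ay, az], fingers], ...]. A call has 1 to 12 rows; each row is the pose to reach, as a shift and turn from the pose commanded when the call began, along the tool's axes at that moment; what a row does not reach only later rows make up. A row lasts 1/10 s, in which the tool goes at most 50 mm and 8.59 degrees, less where a joint would pass 70% of its speed; a pose out of reach is approached as far as the arm can. A call with a gripper value outside its range is refused whole. The fingers move at their own pace and stop on an object; "newtons" is the grip in N (left out, the last holds). Time passes only in rows, so rows that repeat a pose let the fingers close. It gives the time, the measured TCP pose, the force, the opening and the grip force at its end, in the units of the state.
- manip.get_obs(): the state, without advancing time (a new reading comes with each control period).
- manip.read_camera(name): name is "side" or "top" or "wrist"; returns the picture (400x640x3 uint8, red, green, blue); there is no depth.
- manip.get_calibration(name): a dict with "fx", "fy", "cx", "cy" (pixels), "R" (3x3) and "t" (3): a world point X has camera coordinates R X + t. Camera axes: x right, y down, z forward; pixel columns grow to the right and rows downward; lengths in m; the calibration is good to about 2 mm. A picture is of the moment at which its call begins: read the wrist's pose just before it. get_calibration takes no time and is no camera call; for the wrist camera it gives the pose at the moment of the call.
- manip.job_done(): hands the job in; it is judged then, once.
The state is a dict: "time": time; "joint_positions": joint angles; "joint_vel": joint speeds; "tau": joint torques, N m; "tool_pos": TCP position; "tcp_rot": TCP orientation; "wrist_force": force on the tool from outside, world axes, zero at the start; "ft_torque": the same for the moment, N m; "opening": opening from 0.0 (shut) to 1.0 (fully open); "grasp_force": force on a finger pad.
Only numpy, scipy, OpenCV 4.12 (cv2) and the standard library are available. Lean on these libraries where they do the work, as an engineer would, in place of code of your own. Each camera call takes 0.05 s, during which the arm holds its last target. There are 200 camera calls.

### The job

The brazing run is over: first shut the gas at the yellow tap (press its knob down, turn it a quarter clockwise, let it spring up), then clear the brass window latches off the firebrick hearth, all left-hand ones into the blue bin and all right-hand ones into the red bin. Only when the hearth is clear and all are in their bins, flip the extractor's toggle switch from the green dot over to the red one until it snaps. Leave the other tools on the bench where they are.

Things in the scene. Friction and masses are not known exactly. Their poses are not given: they have to be found in the camera images.
- latch_l1: left-hand brass latch, may be absent; lies boss up. Origin on its underside, mid arm; +x along the arm to the handle end, +z up. Arm 16 wide, 10 high, x -35 to 50 mm (round end 20 across). Boss 26 across, 22 high at x -35. Spur 14 wide, 10 high from the boss to 34 mm sideways: seen from above, handle end pointing away, it points left (+y). 150 to 300 g, balance near x -15 mm. Goes in the blue bin
- latch_l2: left-hand brass latch, may be absent; lies boss up. Origin on its underside, mid arm; +x along the arm to the handle end, +z up. Arm 16 wide, 10 high, x -35 to 50 mm (round end 20 across). Boss 26 across, 22 high at x -35. Spur 14 wide, 10 high from the boss to 34 mm sideways: seen from above, handle end pointing away, it points left (+y). 150 to 300 g, balance near x -15 mm. Goes in the blue bin
- latch_l3: left-hand brass latch, may be absent; lies boss up. Origin on its underside, mid arm; +x along the arm to the handle end, +z up. Arm 16 wide, 10 high, x -35 to 50 mm (round end 20 across). Boss 26 across, 22 high at x -35. Spur 14 wide, 10 high from the boss to 34 mm sideways: seen from above, handle end pointing away, it points left (+y). 150 to 300 g, balance near x -15 mm. Goes in the blue bin
- latch_r1: right-hand brass latch, may be absent; lies boss up. Origin on its underside, mid arm; +x along the arm to the handle end, +z up. Arm 16 wide, 10 high, x -35 to 50 mm (round end 20 across). Boss 26 across, 22 high at x -35. Spur 14 wide, 10 high from the boss to 34 mm sideways: seen from above, handle end pointing away, it points right (-y). 150 to 300 g, balance near x -15 mm. Goes in the red bin
- latch_r2: right-hand brass latch, may be absent; lies boss up. Origin on its underside, mid arm; +x along the arm to the handle end, +z up. Arm 16 wide, 10 high, x -35 to 50 mm (round end 20 across). Boss 26 across, 22 high at x -35. Spur 14 wide, 10 high from the boss to 34 mm sideways: seen from above, handle end pointing away, it points right (-y). 150 to 300 g, balance near x -15 mm. Goes in the red bin
- latch_r3: right-hand brass latch, may be absent; lies boss up. Origin on its underside, mid arm; +x along the arm to the handle end, +z up. Arm 16 wide, 10 high, x -35 to 50 mm (round end 20 across). Boss 26 across, 22 high at x -35. Spur 14 wide, 10 high from the boss to 34 mm sideways: seen from above, handle end pointing away, it points right (-y). 150 to 300 g, balance near x -15 mm. Goes in the red bin
- hearth: brazing hearth: three firebricks side by side in a dark steel frame, 270 (x) x 372 (y) mm, flat top 35 mm above the bench, fixed. Origin: centre of its underside. The latches lie on it, about 115 mm apart
- bin_blue: blue sheet-steel bin for the left-hand latches, 220 (its x) x 170 (its y) x 50 mm high, walls and floor 3 mm, open on top, 0.9 kg, stands loose on the bench to one side of the hearth (which side varies). Origin: centre of its underside
- bin_red: red sheet-steel bin for the right-hand latches, 220 (its x) x 170 (its y) x 50 mm high, walls and floor 3 mm, open on top, 0.9 kg, stands loose on the bench to one side of the hearth (which side varies). Origin: centre of its underside
- gas_tap: fixed bench gas tap: grey block 90 x 70 x 45 mm with a yellow knob on top and brass pipe stubs along its x (the pipe line). Origin: centre of its underside
- gas_grip (a point): middle of the yellow knob's grip bar, on its upright axis, 74 mm above the bench (knob up). x = along the bar (black line on its +x half). Bar 50 long, 14 thick, 24 mm high (12 above and below this point); it stands on a round skirt 54 mm across whose top is 12 mm below this point and can be pushed on
- gas_turn (a joint): turn of the knob: 0 = open (bar along the pipe), 1.57 = shut (bar across the pipe); grows clockwise seen from above, hard stops at both ends. The knob is locked unless it is pressed down; let go at either end it springs up and locks, in between it stays down
- gas_press (a joint): how far the knob is pressed down, m: 0 = up, 0.008 = hard down. Sprung: about 4 N to start, 9 N hard down. It turns freely only when pressed more than 0.0065; turned to beyond about 1.42 and let go it rises again
- fan_switch: fixed switch of the fume extractor: white box 90 x 70 x 50 mm with a steel toggle lever on top, a green dot on top at its -x end (on) and a red dot at its +x end (off). Origin: centre of its underside
- fan_tip (a point): ball tip (16 mm across) of the toggle lever, a 10 mm round bar pivoted 53 mm above the bench over the middle of the switch box; the tip is 60 mm from the pivot, leans to the green dot at first and is then 107 mm above the bench
- fan_toggle (a joint): angle of the toggle lever: 0 = on (leaning 26 degrees to the green dot), 0.9 = off (leaning 26 degrees to the red dot, the switch box's +x). A snap-over spring holds it at either end: about 4 N at the tip moves it, past 0.45 it snaps over by itself
- flux_jar: bystander: white jar with a black lid, 64 mm across, 75 mm high. Origin: middle of its underside. Not to be disturbed
- tweezers: bystander: steel soldering tweezers with wooden grips, 168 mm long, 10 mm high, lying flat between the robot and the hearth. Origin: middle of its underside. Not to be disturbed
- wire_brush: bystander: steel brush with a wooden handle, about 200 mm long, lying flat between the robot and the hearth. Origin: under the middle of its length. Not to be disturbed
- pliers: bystander: blue-handled pliers, 165 mm long, 12 mm high. Origin: middle of its underside. Not to be disturbed
- spark_lighter: bystander: wire spark lighter, 155 mm long, 16 mm high. Origin: middle of its underside. Not to be disturbed
- spare_brick: bystander: loose half firebrick, 115 x 75 x 32 mm. Origin: middle of its underside. Not to be disturbed
- solder_tin: bystander: flat round aluminium tin, 72 mm across, 30 mm high. Origin: middle of its underside. Not to be disturbed

How it is judged:
By the outcome, as a careful person would: the job done as asked, in the order asked, and still so for the second after the job is handed in, with the robot touching nothing.
Of latch_l1, latch_r1, latch_l2, latch_r2, latch_l3, latch_r3 only 4 to 6 are there at a start; the rules pass over those that are not, and their reading is None.
At some moment in a run one of latch_l1, latch_r1, latch_l2, latch_r2, latch_l3, latch_r3 may be knocked a few centimetres aside while the robot is not near it.
Once in a run the grip may slacken for a moment while it holds something.
It also fails if it takes over 210 s, if anything falls off the work surface, if the arm or the gripper's body presses on something with over 40 N, if the wrist force passes 120 N, or if a joint passes its speed limit or range.

## Working session

There is one attempt and no reset: what is moved stays moved. The work goes in short steps, Python scripts to look and compute and a tool call to move; the robot and the scene stay as the last step left them, time stands still between calls to the robot, and variables do not carry over. Pictures are saved under pics/ and viewed, at most 14 in all, crops included, and the job is handed in when it is done.

Besides the shell and the picture viewer there is one more tool, called after "Request:" as name(argument=value, ...) on one line, values as JSON. apply_moves: Moves the arm, as the interface text tells. Its arguments: {"type":"object","properties":{"rows":{"type":"array","items":{"type":"array"}},"newtons":{"type":"number"}},"required":["rows"]}

```bash
mkdir -p pics; ls; python3 - <<'E'
from station import manip
import cv2,numpy as np
o=manip.get_obs();print({k:np.round(v,3).tolist() for k,v in o.items()})
for n in("top","side"):
    c=manip.get_calibration(n);print(n,{k:np.round(v,4).tolist() for k,v in c.items()})
    cv2.imwrite(f"pics/{n}0.png",cv2.cvtColor(manip.read_camera(n),cv2.COLOR_RGB2BGR))
c=manip.get_calibration("wrist");print({k:np.round(v,4).tolist() for k,v in c.items()})
E
```

```text
pics
{'time': 0.0, 'joint_positions': [1.208, 0.261, -0.139, 1.173, -0.0, 1.571], 'joint_vel': [0.001, -0.002, -0.001, -0.0, -0.001, -0.001], 'tau': [0.001, -40.568, 25.392, 0.019, -0.0, -0.0], 'tool_pos': [0.186, 0.49, 0.23], 'tcp_rot': [-3.14, 0.0, 2.779], 'wrist_force': [0.345, 0.46, 0.328], 'ft_torque': [-0.022, -0.037, -0.005], 'grasp_force': 0.0, 'opening': 1.0}
top {'fx': 370.5127, 'fy': 370.5127, 'cx': 318.35, 'cy': 197.2315, 'R': [[-0.0028, -1.0, 0.0074], [-0.9824, 0.0013, -0.1868], [0.1868, -0.0078, -0.9824]], 't': [-0.0025, 0.5885, 0.9764]}
side {'fx': 442.8951, 'fy': 442.8951, 'cx': 319.841, 'cy': 201.212, 'R': [[0.7409, -0.6712, -0.0236], [-0.369, -0.3775, -0.8493], [0.5612, 0.6379, -0.5274]], 't': [-0.4341, 0.2982, 1.0513]}
{'fx': 278.1319, 'fy': 278.1319, 'cx': 319.7593, 'cy': 199.1502, 'R': [[0.3554, 0.9347, -0.0013], [0.8907, -0.3382, 0.3038], [0.2835, -0.1091, -0.9527]], 't': [-0.5241, -0.0392, 0.3797]}
```

View pics/top0.png

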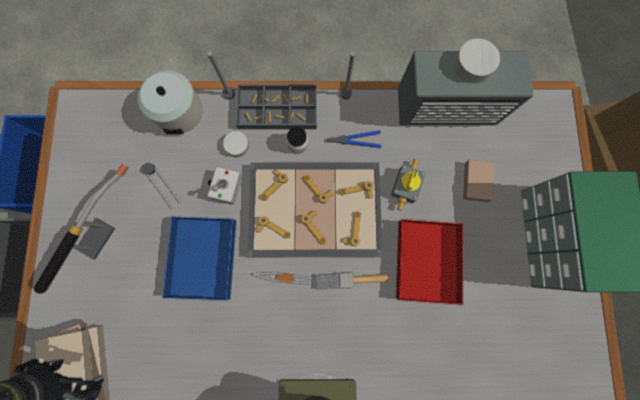

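View pics/side0.png

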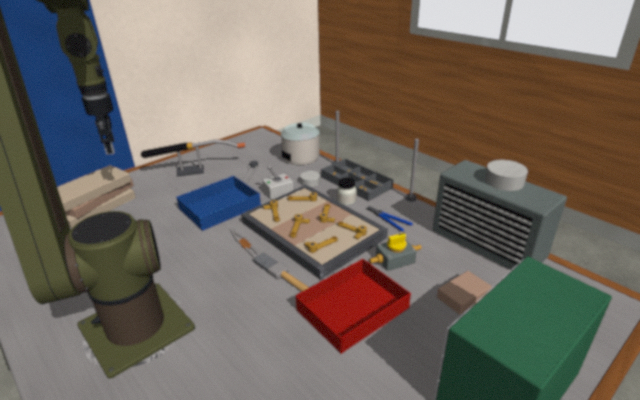

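The top view shows six latches on the hearth (about (270,185), (317,188), (356,188), (272,228), (313,228), (355,230)). The blue bin is at about (200,258), the red bin at (430,262), the tap at (410,183) and the switch at (223,184).

```bash
cat > h.py <<'E'
from station import manip
import cv2,numpy as np
from scipy.spatial.transform import Rotation as Ro
def snap(n):
    c=manip.get_calibration(n); im=cv2.cvtColor(manip.read_camera(n),cv2.COLOR_RGB2BGR); return im,c
def toW(c,uv,z):
    R=np.array(c["R"]);t=np.array(c["t"]);d=R.T@[(uv[0]-c["cx"])/c["fx"],(uv[1]-c["cy"])/c["fy"],1];o=-R.T@t
    return o+d*(z-o[2])/d[2]
def tri(obs):
    A=[];b=[]
    for c,uv in obs:
        R=np.array(c["R"]);t=np.array(c["t"]);d=R.T@[(uv[0]-c["cx"])/c["fx"],(uv[1]-c["cy"])/c["fy"],1];d/=np.linalg.norm(d)
        P=np.eye(3)-np.outer(d,d);A.append(P);b.append(P@(-R.T@t))
    return np.linalg.lstsq(np.vstack(A),np.hstack(b),rcond=None)[0]
def proj(c,X):
    p=np.array(c["R"])@X+np.array(c["t"]);return np.array([c["fx"]*p[0]/p[2]+c["cx"],c["fy"]*p[1]/p[2]+c["cy"]])
def delta(pos,yaw,o=None):
    "shift (cm, tool axes) and turn to a tool-down pose; yaw None keeps it"
    o=o or manip.get_obs();R=Ro.from_euler('xyz',o["tcp_rot"])
    y=o["tcp_rot"][2] if yaw is None else yaw
    T=Ro.from_euler('xyz',[np.pi,0,y]);d=R.inv().apply(np.array(pos)-o["tool_pos"])*100
    return np.round(d,2),np.round((R.inv()*T).as_rotvec(),3)
E
python3 - <<'E'
from h import *
im=cv2.imread('pics/top0.png');c=manip.get_calibration("top")
cv2.imwrite('pics/topc.png',cv2.resize(im[145:305,195:435],None,fx=3.3,fy=3.3,interpolation=cv2.INTER_CUBIC))
for n,uv,z in [("blue",(200,258),0.05),("red",(430,262),.05),("tap",(411,181),.08),("sw",(223,184),.05),("hearth",(314,210),.035)]: print(n,toW(c,uv,z).round(3))
E
```

```text
blue [0.422 0.317 0.05 ]
red [ 0.41  -0.307  0.05 ]
tap [ 0.629 -0.258  0.08 ]
sw [0.628 0.264 0.05 ]
hearth [0.556 0.008 0.035]
```

View pics/topc.png

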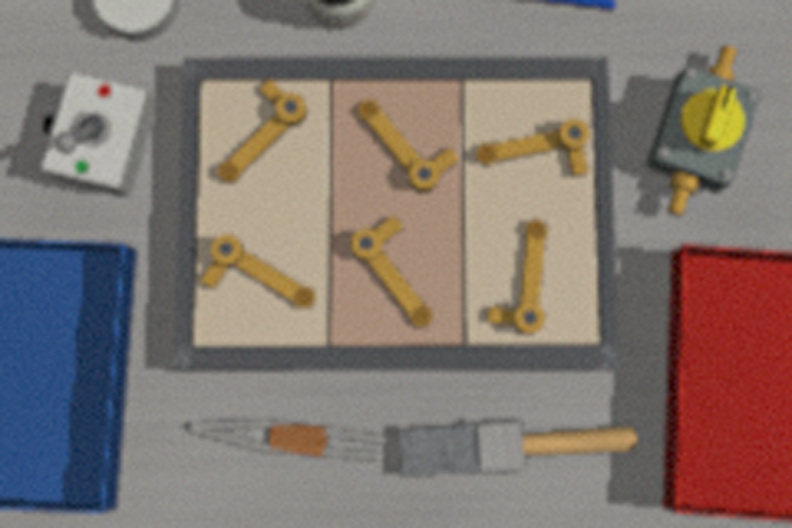

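Reading the crop:
- **Latches, as boss → handle:** A (290,106)→(228,172), B (425,174)→(367,107), C (575,132)→(485,154), D (227,248)→(303,297), E (367,242)→(421,318), F (530,318)→(537,230).
- **Handedness, from the spur side:** A, B and D are right-hand, so red. C, E and F are left-hand, so blue.
- **Tap:** the knob bar runs along the pipe, from (683,200) to (728,55).

```bash
python3 - <<'E'
from h import *
c=manip.get_calibration("top");q=lambda u,z:toW(c,(195+u[0]/3.3,145+u[1]/3.3),z)
L=dict(A=((290,106),(228,172)),B=((425,174),(367,107)),C=((575,132),(485,154)),D=((227,248),(303,297)),E=((367,242),(421,318)),F=((530,318),(537,230)))
for k,(b,h) in L.items():
    b=q(b,.057)[:2];h=q(h,.045)[:2];d=h-b;print(k,b.round(3),h.round(3),"yaw",np.arctan2(d[1],d[0]).round(2),np.linalg.norm(d).round(3))
p=q((683,200),.03);r=q((728,55),.03);d=r-p;ty=np.arctan2(d[1],d[0]);print("pipe",p,r,ty)
k=q((714,118),.074);print("knob",k)
g=q((82,167),.05);r=q((105,90),.05);print("sw",g,r,np.arctan2(*(r-g)[1::-1]))
for y in (ty,ty+np.pi):print(y,delta((k[0]-.06,k[1],.25),y))
E
```

```text
A [0.646 0.096] [0.591 0.149] yaw 2.37 0.076
B [ 0.587 -0.019] [0.648 0.031] yaw 0.68 0.079
C [ 0.623 -0.146] [ 0.606 -0.071] yaw 1.79 0.078
D [0.524 0.146] [0.485 0.083] yaw -2.14 0.074
E [0.529 0.03 ] [ 0.467 -0.015] yaw -2.52 0.077
F [ 0.466 -0.105] [ 0.541 -0.114] yaw -0.12 0.075
pipe [ 0.56876457 -0.24200309  0.03      ] [ 0.69846671 -0.2876466   0.03      ] -0.33837559250221255
knob [ 0.63097247 -0.26070157  0.074     ]
sw [0.59455589 0.27167629 0.05      ] [0.66182976 0.25513476 0.05      ] -0.24110053528414496
-0.33837559250221255 (array([-62.64, -56.55,  -1.85]), array([-0.000e+00,  3.000e-03,  3.117e+00]))
2.8032170610875804 (array([-62.64, -56.55,  -1.85]), array([-0.002, -0.   , -0.024]))
```

Request:
apply_moves(rows=[[[-62.6,-56.6,-2],[0,0,0],8.5],[[-62.6,-56.6,-2],[0,0,0],8.5],[[-62.6,-56.6,-2],[0,0,0],8.5],[[-62.6,-56.6,-2],[0,0,0],8.5],[[-62.6,-56.6,-2],[0,0,0],8.5],[[-62.6,-56.6,-2],[0,0,0],8.5],[[-62.6,-56.6,-2],[0,0,0],8.5],[[-62.6,-56.6,-2],[0,0,0],8.5],[[-62.6,-56.6,-2],[0,0,0],8.5],[[-62.6,-56.6,-2],[0,0,0],8.5],[[-62.6,-56.6,-2],[0,0,0],8.5],[[-62.6,-56.6,-2],[0,0,0],8.5]])

```text
time: 1.3
tool_pos: [0.4597, -0.0453, 0.2453]
tcp_rot: [3.141, -0.0, 2.778]
wrist_force: [1.1, 1.0, 0.6]
opening: 0.993
grasp_force: 0.0
```

```bash
python3 - <<'E'
from h import *
o=manip.get_obs();print(o["joint_positions"],o["tool_pos"],o["tcp_rot"]);print(delta((.571,-.26,.25),2.80))
E
```

```text
[-9.83479103e-02  1.46285599e-01 -2.49095480e-01  1.17572540e+00
  3.15274251e-04  2.64943675e-01] [ 0.4597482  -0.04526012  0.24534117] [ 3.14136959e+00 -3.81881973e-04  2.77830106e+00]
(array([-18.03, -16.12,  -0.48]), array([ 0.   , -0.   , -0.022]))
```

Request:
apply_moves(rows=[[[-18,-16.1,-0.5],[0,0,-0.022],8.5],[[-18,-16.1,-0.5],[0,0,-0.022],8.5],[[-18,-16.1,-0.5],[0,0,-0.022],8.5],[[-18,-16.1,-0.5],[0,0,-0.022],8.5],[[-18,-16.1,-0.5],[0,0,-0.022],8.5],[[-18,-16.1,-0.5],[0,0,-0.022],8.5],[[-18,-16.1,-0.5],[0,0,-0.022],8.5]])

```text
time: 2.0
tool_pos: [0.5703, -0.2581, 0.2492]
tcp_rot: [3.141, -0.002, 2.799]
wrist_force: [-0.8, -0.1, -0.2]
opening: 0.995
grasp_force: 0.0
```

```bash
python3 - <<'E'
from h import *
im,c=snap("wrist");cv2.imwrite("pics/w1.png",im);np.save("pics/w1.npy",c,allow_pickle=True);o=manip.get_obs();print(o["tool_pos"],proj(c,np.array([.631,-.261,.086])),np.array(c["R"]).T[:,0],proj(c,np.array(o["tool_pos"])))
E
```

```text
[ 0.56991475 -0.25714407  0.24964704] [334.4081085  230.12516068] [0.3361859  0.94179508 0.00103127] [321.11568216 252.21366098]
```

View pics/w1.png

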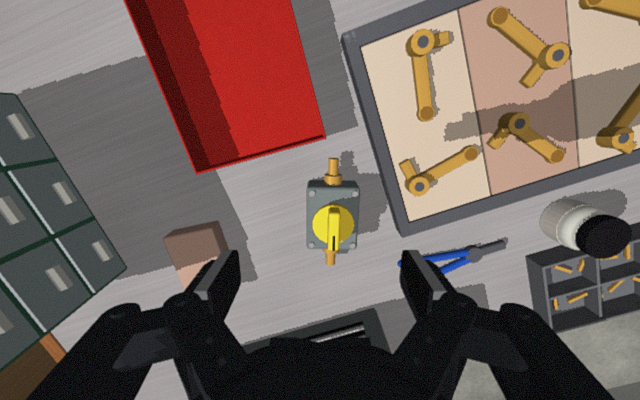

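The wrist view has the knob bar centred near (333,228) and vertical in the image. It lines up with the tool x and with the pipe stubs at (333,165) and (331,257).

```bash
python3 - <<'E'
from h import *
c=np.load("pics/w1.npy",allow_pickle=True).item();t=manip.get_calibration("top")
im=cv2.imread("pics/w1.png");hsv=cv2.cvtColor(im,cv2.COLOR_BGR2HSV)
m=cv2.inRange(hsv,(24,190,120),(32,255,255));m[:190]=0;m[265:]=0;m[:,:290]=0;m[:,380:]=0
ys,xs=np.where(m>0);print("knob",xs.mean(),ys.mean(),xs.min(),xs.max(),ys.min(),ys.max(),"skirt",toW(c,((xs.min()+xs.max())/2,(ys.min()+ys.max())/2),.06))
print(tri([(c,(333,228)),(t,(195+716/3.3,145+116/3.3))]))
k=toW(c,(333.5,228),.086);print(k)
for u in ((333,165),(331,260)):print(toW(c,u,.03))
print(delta((k[0],k[1],.12),2.8))
cv2.imwrite("pics/w1c.png",cv2.resize(im[150:275,270:400],None,fx=4,fy=4))
E
```

```text
knob 336.1820652173913 224.41440217391303 314 352 205 250 skirt [ 0.63825339 -0.2639754   0.06      ]
[ 0.63292846 -0.26272972  0.07364554]
[ 0.62802669 -0.26113479  0.086     ]
[ 0.56678083 -0.23814161  0.03      ]
[ 0.69887282 -0.28626413  0.03      ]
(array([-5.64,  1.56, 12.95]), array([ 0.001, -0.002,  0.   ]))
```

View pics/w1c.png

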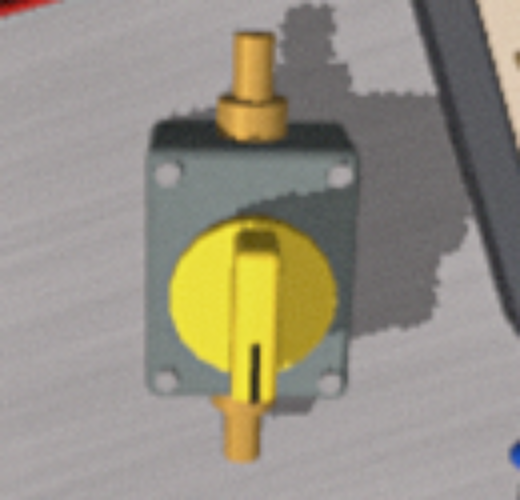

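Request:
apply_moves(rows=[[[-6.1,1.6,5],[0,0,0],6],[[-6.1,1.6,10],[0,0,0],6],[[-6.1,1.6,14],[0,0,0],5],[[-6.1,1.6,17],[0,0,0],5],[[-6.1,1.6,18.3],[0,0,0],5],[[-6.1,1.6,18.3],[0,0,0],5],[[-6.1,1.6,18.3],[0,0,0],1],[[-6.1,1.6,18.3],[0,0,0],1],[[-6.1,1.6,18.3],[0,0,0],1],[[-6.1,1.6,18.3],[0,0,0],1],[[-6.1,1.6,18.3],[0,0,0],1],[[-6.1,1.6,18.3],[0,0,0],1]], newtons=40)

```text
time: 3.25
tool_pos: [0.6354, -0.2636, 0.069]
tcp_rot: [3.141, 0.004, 2.801]
wrist_force: [3.4, -0.2, 4.9]
opening: 0.151
grasp_force: 43.5
```

Request:
apply_moves(rows=[[[0,0,0.4],[0,0,0],1],[[0,0,0.8],[0,0,0],1],[[0,0,0.9],[0,0,0],1],[[0,0,0.9],[0,0,0],1]], newtons=40)

```text
time: 3.65
tool_pos: [0.6355, -0.2636, 0.0628]
tcp_rot: [-3.142, 0.006, 2.801]
wrist_force: [-1.9, 2.1, 19.2]
opening: 0.151
grasp_force: 45.7
```

Request:
apply_moves(rows=[[[0,0,0],[0,0,0.14],1],[[0,0,0],[0,0,0.28],1],[[0,0,0],[0,0,0.42],1],[[0,0,0],[0,0,0.56],1],[[0,0,0],[0,0,0.7],1],[[0,0,0],[0,0,0.84],1],[[0,0,0],[0,0,0.98],1],[[0,0,0],[0,0,1.12],1],[[0,0,0],[0,0,1.26],1],[[0,0,0],[0,0,1.4],1],[[0,0,0],[0,0,1.52],1],[[0,0,0],[0,0,1.58],1]])

```text
time: 4.85
tool_pos: [0.6326, -0.2649, 0.0628]
tcp_rot: [3.14, 0.004, 1.217]
wrist_force: [-7.4, -1.9, 22.9]
opening: 0.147
grasp_force: 46.1
```

Request:
apply_moves(rows=[[[0,0,0],[0,0,0.02],1],[[0,0,0],[0,0,0.0],6],[[0,0,0],[0,0,0.0],6],[[0,0,-1],[0,0,0],6],[[0,0,-5],[0,0,0],6],[[0,0,-10],[0,0,0],6],[[-2,0,-14],[0,0,0],8.5],[[-6,0,-18],[0,0,0],8.5],[[-6,0,-18],[0,0,0],8.5],[[-6,0,-18],[0,0,0],8.5]])

```text
time: 5.85
tool_pos: [0.6126, -0.3203, 0.2393]
tcp_rot: [3.141, -0.0, 1.219]
wrist_force: [-0.2, -0.1, -0.6]
opening: 0.996
grasp_force: 0.0
```

```bash
python3 - <<'E'
from h import *
im,c=snap("wrist");cv2.imwrite("pics/w2.png",im);np.save("pics/w2.npy",c,allow_pickle=True);o=manip.get_obs();print(o["tool_pos"],o["tcp_rot"])
for n,p in dict(A=(.646,.096,.057),B=(.587,-.019,.057),C=(.623,-.146,.057),E=(.529,.03,.057),F=(.466,-.105,.057)).items():print(n,proj(c,np.array(p)).round())
E
```

```text
[ 0.61220871 -0.31902745  0.23744446] [-3.13941016e+00 -8.09513075e-04  1.21993768e+00]
A [ 171. -338.]
B [ 177. -118.]
C [270.  18.]
E [  90. -157.]
F [114.  36.]
```

View pics/w2.png

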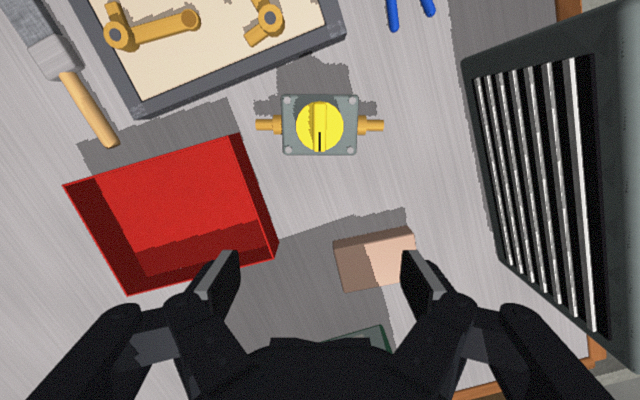

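The bar now lies across the pipe line, so the tap is shut. Next I move over the hearth to view the latches.

```bash
cat >> h.py <<'E'
from scipy.optimize import minimize
def prisms(hand):
    a=np.linspace(0,2*np.pi,25)[:-1]; circ=lambda x,y,r,h:(np.c_[x+r*np.cos(a),y+r*np.sin(a)],h)
    box=lambda x0,x1,y0,y1,h:(np.array([[x0,y0],[x1,y0],[x1,y1],[x0,y1]]),h)
    s=box(-.042,-.028,0,.034,.01) if hand>0 else box(-.042,-.028,-.034,0,.01)
    return [box(-.035,.05,-.008,.008,.01),circ(.04,0,.010,.01),circ(-.035,0,.013,.022),s]
def render(c,p,hand,z0,S=2):
    m=np.zeros((400*S,640*S),np.uint8);cy,sy=np.cos(p[2]),np.sin(p[2])
    R=np.array(c["R"]);t=np.array(c["t"])
    for P,h in prisms(hand):
        W=P@np.array([[cy,sy],[-sy,cy]])+p[:2]
        X=np.vstack([np.c_[W,np.full(len(W),z)] for z in (z0,z0+h)])@R.T+t
        uv=np.c_[c["fx"]*X[:,0]/X[:,2]+c["cx"],c["fy"]*X[:,1]/X[:,2]+c["cy"]]
        cv2.fillConvexPoly(m,cv2.convexHull((uv*S*16).astype(np.int32)),255,shift=4)
    return m
def brass(im,S=2):
    h=cv2.cvtColor(cv2.resize(im,None,fx=S,fy=S,interpolation=cv2.INTER_LINEAR),cv2.COLOR_BGR2HSV)
    return cv2.inRange(h,(12,120,40),(32,255,255))
def fit(im,c,p0,hand,z0=.035):
    m=brass(im);n=render(c,p0,hand,z0);n=cv2.dilate(n,np.ones((61,61)));m=m&n
    def cost(p):
        r=render(c,p,hand,z0);return 1-np.count_nonzero(r&m)/max(1,np.count_nonzero(r|m))
    best=min((minimize(cost,np.array(p0)+[dx,dy,da],method="Nelder-Mead",options=dict(initial_simplex=np.array(p0)+[dx,dy,da]+np.array([[0,0,0],[.006,0,0],[0,.006,0],[0,0,.12]]),xatol=1e-4,fatol=1e-4)) for dx,dy,da in [(0,0,0),(.01,0,.1),(0,.01,-.1)]),key=lambda r:r.fun)
    return best.x,1-best.fun
def org(b,h):
    b=np.array(b);h=np.array(h);d=(h-b)/np.linalg.norm(h-b);return [*(b+.035*d),np.arctan2(d[1],d[0])]
LAT=dict(A=(org((.646,.096),(.591,.149)),-1),B=(org((.587,-.019),(.648,.031)),-1),C=(org((.623,-.146),(.606,-.071)),1),
 D=(org((.524,.146),(.485,.083)),-1),E=(org((.529,.03),(.467,-.015)),1),F=(org((.466,-.105),(.541,-.114)),1))
E
python3 - <<'E'
from h import *
print(delta((.68,0,.30),np.pi))
im=cv2.imread("pics/top0.png");c=manip.get_calibration("top")
for k,(p,s) in LAT.items():
    for q in (s,-s): x,f=fit(im,c,p,q);print(k,q,x.round(3),round(f,2))
for n,lo,hi in (("blue",(100,120,40),(125,255,255)),("red",(0,150,50),(6,255,255))):
    m=cv2.inRange(cv2.cvtColor(im,cv2.COLOR_BGR2HSV),lo,hi);m[:200]=0;m[:,:140]=0
    cs=max(cv2.findContours(m,0,2)[0],key=cv2.contourArea)[:,0]
    W=np.array([toW(c,u,.05)[:2] for u in cs]);print(n,cv2.minAreaRect((W*1000).astype(np.float32)))
E
```

```text
(array([32.29, -4.61, -6.22]), array([-1.000e-03, -3.000e-03, -1.922e+00]))
A -1 [0.622 0.121 2.343] 0.68
A 1 [0.621 0.121 2.417] 0.52
B -1 [0.616 0.004 0.686] 0.56
B 1 [0.615 0.003 0.746] 0.44
C 1 [ 0.615 -0.111  1.833] 0.54
C -1 [ 0.615 -0.112  1.681] 0.47
D -1 [ 0.506  0.118 -2.169] 0.64
D 1 [ 0.506  0.12  -2.049] 0.48
E 1 [ 0.502  0.01  -2.5  ] 0.65
E -1 [ 0.502  0.009 -2.534] 0.51
F 1 [ 0.502 -0.108 -0.134] 0.67
F -1 [ 0.503 -0.107 -0.184] 0.55
blue ((424.8719482421875, 318.5567626953125), (177.1305389404297, 214.9075164794922), 87.75547790527344)
red ((414.83905029296875, -305.9439697265625), (175.94564819335938, 215.9691925048828), 85.54582977294922)
```

Request:
apply_moves(rows=[[[4,0,-4],[0,0,-0.14],8.5],[[8,0,-6.2],[0,0,-0.28],8.5],[[12,-1,-6.2],[0,0,-0.42],8.5],[[16,-2,-6.2],[0,0,-0.56],8.5],[[20,-3,-6.2],[0,0,-0.7],8.5],[[24,-4,-6.2],[0,0,-0.84],8.5],[[28,-4.6,-6.2],[0,0,-0.98],8.5],[[32.3,-4.6,-6.2],[0,0,-1.12],8.5],[[32.3,-4.6,-6.2],[0,0,-1.26],8.5],[[32.3,-4.6,-6.2],[0,0,-1.4],8.5],[[32.3,-4.6,-6.2],[0,0,-1.54],8.5],[[32.3,-4.6,-6.2],[0,0,-1.68],8.5]])

```text
time: 7.1
tool_pos: [0.679, 0.0018, 0.2971]
tcp_rot: [-3.141, -0.006, 2.909]
wrist_force: [-1.4, -0.6, 0.5]
opening: 0.991
grasp_force: 0.0
```

Request:
apply_moves(rows=[[[0,0,0],[0,0,-0.14],8.5],[[0,0,0],[0,0,-0.24],8.5],[[0,0,0],[0,0,-0.24],8.5],[[0,0,0],[0,0,-0.24],8.5]])

```text
time: 7.5
tool_pos: [0.6795, 0.0009, 0.2984]
tcp_rot: [3.141, -0.004, 3.14]
wrist_force: [0.6, 0.5, 0.2]
opening: 0.997
grasp_force: 0.0
```

```bash
cat > see.py <<'E'
from h import *
import sys
im,c=snap("wrist");cv2.imwrite(f"pics/{sys.argv[1]}.png",im);v=im.copy()
for k,(p,s) in LAT.items():
    if len(sys.argv)>2 and k not in sys.argv[2]: continue
    r=[(fit(im,c,p,q),q) for q in (s,-s)];(x,f),q=max(r,key=lambda a:a[0][1]);print(k,q,x.round(4).tolist(),[round(a[0][1],2) for a in r])
    cs=cv2.findContours(cv2.resize(render(c,x,q,.035),(640,400)),0,2)[0];cv2.drawContours(v,cs,-1,(255,0,255),1)
cv2.imwrite(f"pics/{sys.argv[1]}v.png",v);o=manip.get_obs();print(o["tool_pos"],o["tcp_rot"])
E
python3 see.py w3
```

```text
A -1 [0.6219, 0.1203, 2.3359] [np.float64(0.79), np.float64(0.65)]
B -1 [0.6158, 0.0044, 0.6715] [np.float64(0.81), np.float64(0.59)]
C 1 [0.6169, -0.111, 1.7803] [np.float64(0.78), np.float64(0.6)]
D -1 [0.5077, 0.1171, -2.1138] [np.float64(0.79), np.float64(0.65)]
E 1 [0.5017, 0.0098, -2.4966] [np.float64(0.85), np.float64(0.66)]
F 1 [0.5007, -0.1078, -0.104] [np.float64(0.86), np.float64(0.78)]
[0.67972562 0.00068749 0.29885612] [ 3.14143018 -0.00325876  3.13992897]
```

View pics/w3v.png

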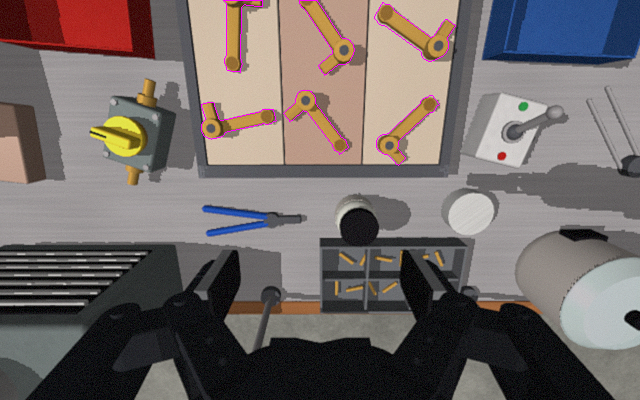

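The outlines fit all six latches (IoU about 0.8) and confirm handedness: A, B and D right, C, E and F left. The switch has its green dot at (522,106), red at (502,156) and lever tip at (555,112).

```bash
cat > plan.py <<'E'
from h import *
import sys
# x y z yaw [latch: grip point 5 mm back from origin]
a=[float(v) for v in sys.argv[1:5]]
o=manip.get_obs();p=np.array(a[:3])
if len(sys.argv)>5: l=float(sys.argv[5]);p[:2]-=.005*np.array([np.cos(l),np.sin(l)])
print(*delta(p,a[3],o),"q6end",round(np.arctan2(p[1],p[0])+np.pi-a[3],2))
E
python3 - <<'E'
from h import *
w=manip.get_calibration("wrist");t=manip.get_calibration("top")
print(tri([(w,(305,100)),(t,(195+425/3.3,145+174/3.3))]),tri([(w,(430,104)),(t,(195+228/3.3,145+172/3.3))]))
E
python3 plan.py .6219 .1203 .09 2.336 2.336
```

```text
[ 0.58809448 -0.01878003  0.04999438] [0.59242026 0.14985443 0.04252273]
[ 5.39 11.59 20.91] [-0.001 -0.003  0.804] q6end 0.99
```

Request:
apply_moves(rows=[[[2,4,5],[0,0,0.14],4],[[4,8,10],[0,0,0.28],4],[[5.4,11.6,14],[0,0,0.42],4],[[5.4,11.6,17],[0,0,0.56],4],[[5.4,11.6,20],[0,0,0.7],4],[[5.4,11.6,20.9],[0,0,0.804],4],[[5.4,11.6,20.9],[0,0,0.804],4],[[5.4,11.6,20.9],[0,0,0.804],4]])

```text
time: 8.35
tool_pos: [0.6269, 0.1161, 0.0918]
tcp_rot: [3.141, 0.0, 2.338]
wrist_force: [0.3, -0.3, 0.2]
opening: 0.469
grasp_force: 0.0
```

```bash
python3 plan.py .6219 .1203 .0375 2.336 2.336
```

```text
[ 0.15 -0.07  5.43] [0.    0.    0.002] q6end 0.99
```

Request:
apply_moves(rows=[[[0.1,0,3],[0,0,0],4],[[0.1,0,4.8],[0,0,0],4],[[0.1,0,5.4],[0,0,0],4],[[0.1,0,5.4],[0,0,0],4],[[0.1,0,5.4],[0,0,0],0.8],[[0.1,0,5.4],[0,0,0],0.8],[[0.1,0,5.4],[0,0,0],0.8],[[0.1,0,5.4],[0,0,0],0.8],[[0.1,0,5.4],[0,0,0],0.8],[[0.1,0,3],[0,0,0],0.8],[[0.1,0,0],[0,0,0],0.8],[[0.1,0,-4],[0,0,0],0.8]], newtons=80)

```text
time: 9.55
tool_pos: [0.6243, 0.1165, 0.1309]
tcp_rot: [-3.138, -0.002, 2.337]
wrist_force: [0.7, -0.7, -2.3]
opening: 0.152
grasp_force: 78.7
```

```bash
python3 plan.py .345 -.306 .13 1.53;python3 plan.py .345 -.306 .03 1.53
```

```text
[-11.08 -49.42   0.22] [-0.004 -0.001  0.807] q6end 0.89
[-11.1  -49.39  10.22] [-0.004 -0.001  0.807] q6end 0.89
```

Request:
apply_moves(rows=[[[-1,-4.5,-2],[0,0,0.08],0.8],[[-2,-9,-2],[0,0,0.16],0.8],[[-3,-13.5,-2],[0,0,0.24],0.8],[[-4,-18,-2],[0,0,0.32],0.8],[[-5,-22.5,-2],[0,0,0.4],0.8],[[-6,-27,-2],[0,0,0.48],0.8],[[-7,-31.5,-2],[0,0,0.56],0.8],[[-8,-36,-2],[0,0,0.64],0.8],[[-9,-40.5,-2],[0,0,0.72],0.8],[[-10,-45,0],[0,0,0.8],0.8],[[-11.1,-49.4,2],[0,0,0.807],0.8],[[-11.1,-49.4,3],[0,0,0.807],0.8]])

```text
time: 10.75
tool_pos: [0.3437, -0.3095, 0.1007]
tcp_rot: [-3.14, 0.002, 1.522]
wrist_force: [0.9, 0.7, -1.4]
opening: 0.148
grasp_force: 80.3
```

```bash
python3 plan.py .345 -.306 .025 1.53
```

```text
[0.37 0.12 7.57] [-0.001  0.002 -0.008] q6end 0.89
```

Request:
apply_moves(rows=[[[0.3,0.8,4],[0,0,0],0.8],[[0.3,0.8,7],[0,0,0],0.8],[[0.3,0.8,8.4],[0,0,0],0.8],[[0.3,0.8,8.4],[0,0,0],0.8],[[0.3,0.8,8.4],[0,0,0],2.8],[[0.3,0.8,8.4],[0,0,0],2.8],[[0.3,0.8,8.4],[0,0,0],2.8],[[0.3,0.8,5],[0,0,0],2.8],[[0.3,0.8,0],[0,0,0],2.8],[[0.3,0.8,-5],[0,0,0],4],[[0.3,0.8,-8],[0,0,0],4]])

```text
time: 11.85
tool_pos: [0.3565, -0.3043, 0.1865]
tcp_rot: [3.136, 0.004, 1.53]
wrist_force: [-0.2, -0.6, 0.7]
opening: 0.466
grasp_force: 0.0
```

```bash
cat > chk.py <<'E'
from h import *
import sys
# top-camera check of latches: args letters
im,c=snap("top");cv2.imwrite(f"pics/t_{sys.argv[1]}.png",im)
for k in sys.argv[1]:
    p,s=LAT[k];x,f=fit(im,c,p,s);print(k,s,x.round(3).tolist(),round(f,2))
m=brass(im,1)
for n,(u0,v0,u1,v1) in dict(blue=(165,217,236,300),red=(397,220,464,303),hearth=(250,164,380,256)).items():
    nn,_,st,ce=cv2.connectedComponentsWithStats(m[v0:v1,u0:u1]);print(n,[(int(s[4]),toW(c,q+[u0,v0],.01 if n!="hearth" else .04)[:2].round(2).tolist()) for s,q in zip(st[1:],ce[1:]) if s[4]>15])
E
python3 chk.py BCDEF; python3 plan.py .6158 .0044 .12 .672 .672;python3 plan.py .6158 .0044 .12 3.814 .672
```

```text
B -1 [0.616, 0.004, 0.698] 0.56
C 1 [0.615, -0.111, 1.842] 0.54
D -1 [0.505, 0.118, -2.107] 0.64
E 1 [0.501, 0.009, -2.504] 0.64
F 1 [0.503, -0.108, -0.123] 0.67
blue []
red [(295, [0.36, -0.3])]
hearth [(216, [0.61, -0.0]), (201, [0.61, -0.12]), (233, [0.51, 0.01]), (212, [0.5, -0.1]), (214, [0.51, 0.13])]
[31.8  24.    7.01] [0.014 0.003 0.858] q6end 2.47
[31.8  24.    7.01] [-0.004  0.017 -2.284] q6end -0.67
```

Request:
apply_moves(rows=[[[3.5,2.6,0],[0,0,0.09],4],[[7,5.2,0],[0,0,0.18],4],[[10.5,7.9,0],[0,0,0.27],4],[[14,10.5,0],[0,0,0.36],4],[[17.5,13,0],[0,0,0.45],4],[[21,15.8,1],[0,0,0.54],4],[[24.5,18.5,3],[0,0,0.63],4],[[28,21,5],[0,0,0.72],4],[[31.8,24,7],[0,0,0.81],4],[[31.8,24,8.5],[0,0,0.858],4],[[31.8,24,9],[0,0,0.858],4],[[31.8,24,9],[0,0,0.858],4]])

```text
time: 13.1
tool_pos: [0.6066, 0.0046, 0.091]
tcp_rot: [-3.14, 0.002, 0.673]
wrist_force: [-0.4, -0.2, 1.2]
opening: 0.47
grasp_force: 0.0
```

```bash
python3 plan.py .6158 .0044 .0375 .672 .672
```

```text
[0.21 0.6  5.35] [-0.001  0.002  0.001] q6end 2.47
```

Request:
apply_moves(rows=[[[0.2,0.6,3],[0,0,0],4],[[0.2,0.6,4.8],[0,0,0],4],[[0.2,0.6,5.4],[0,0,0],4],[[0.2,0.6,5.4],[0,0,0],4],[[0.2,0.6,5.4],[0,0,0],0.8],[[0.2,0.6,5.4],[0,0,0],0.8],[[0.2,0.6,5.4],[0,0,0],0.8],[[0.2,0.6,5.4],[0,0,0],0.8],[[0.2,0.6,5.4],[0,0,0],0.8],[[0.2,0.6,3],[0,0,0],0.8],[[0.2,0.6,0],[0,0,0],0.8],[[0.2,0.6,-4],[0,0,0],0.8]], newtons=80)

```text
time: 14.3
tool_pos: [0.6114, 0.0014, 0.131]
tcp_rot: [-3.139, 0.003, 0.672]
wrist_force: [0.9, 0.6, -2.0]
opening: 0.154
grasp_force: 78.8
```

```bash
python3 plan.py .41 -.306 .10 1.53
```

```text
[-34.88  11.53   3.19] [-0.004  0.002 -0.858] q6end 0.97
```

Request:
apply_moves(rows=[[[-4,1.3,-2],[0,0,-0.09],0.8],[[-8,2.6,-2],[0,0,-0.18],0.8],[[-12,4,-2],[0,0,-0.28],0.8],[[-16,5.3,-2],[0,0,-0.38],0.8],[[-20,6.6,-2],[0,0,-0.48],0.8],[[-24,8,-2],[0,0,-0.58],0.8],[[-28,9.2,-1],[0,0,-0.68],0.8],[[-32,10.6,0],[0,0,-0.78],0.8],[[-34.9,11.5,2],[0,0,-0.858],0.8],[[-34.9,11.5,3],[0,0,-0.858],0.8],[[-34.9,11.5,3],[0,0,-0.858],0.8]])

```text
time: 15.4
tool_pos: [0.4099, -0.3053, 0.1003]
tcp_rot: [-3.139, -0.002, 1.528]
wrist_force: [0.1, 1.1, -2.2]
opening: 0.15
grasp_force: 78.8
```

```bash
python3 plan.py .412 -.306 .016 1.53
```

```text
[-0.08  0.23  8.43] [-0.002 -0.002 -0.002] q6end 0.97
```

Request:
apply_moves(rows=[[[0,0.2,4],[0,0,0],0.8],[[0,0.2,7],[0,0,0],0.8],[[0,0.2,8.4],[0,0,0],0.8],[[0,0.2,8.4],[0,0,0],0.8],[[0,0.2,8.4],[0,0,0],2.8],[[0,0.2,8.4],[0,0,0],2.8],[[0,0.2,8.4],[0,0,0],2.8],[[0,0.2,5],[0,0,0],2.8],[[0,0.2,0],[0,0,0],2.8],[[0,0.2,-5],[0,0,0],4],[[0,0.2,-8],[0,0,0],4],[[0,0.2,-8],[0,0,0],4]])

```text
time: 16.6
tool_pos: [0.4169, -0.3085, 0.188]
tcp_rot: [3.131, 0.007, 1.53]
wrist_force: [0.5, 0.7, 0.4]
opening: 0.468
grasp_force: 0.0
```

```bash
python3 chk.py CDEF; python3 plan.py .5077 .1171 .10 1.028 -2.114
```

```text
C 1 [0.615, -0.111, 1.833] 0.64
D -1 [0.504, 0.118, -2.145] 0.59
E 1 [0.501, 0.009, -2.504] 0.74
F 1 [0.502, -0.108, -0.122] 0.66
blue []
red [(279, [0.42, -0.31]), (292, [0.36, -0.3])]
hearth [(206, [0.61, -0.12]), (231, [0.51, 0.01]), (206, [0.5, -0.1]), (201, [0.51, 0.13])]
[43.28  7.65  8.38] [0.008 0.003 0.502] q6end 2.35
```

Request:
apply_moves(rows=[[[4.5,0.8,0],[0,0,0.06],4],[[9,1.6,0],[0,0,0.12],4],[[13.5,2.4,0],[0,0,0.18],4],[[18,3.2,0],[0,0,0.24],4],[[22.5,4,0],[0,0,0.3],4],[[27,4.8,1],[0,0,0.36],4],[[31.5,5.6,3],[0,0,0.42],4],[[36,6.4,5],[0,0,0.48],4],[[40,7.1,7],[0,0,0.5],4],[[43.3,7.7,8.4],[0,0,0.502],4],[[43.3,7.7,8.9],[0,0,0.502],4],[[43.3,7.7,8.9],[0,0,0.502],4]])

```text
time: 17.85
tool_pos: [0.5063, 0.1236, 0.0906]
tcp_rot: [-3.139, 0.003, 1.03]
wrist_force: [-0.3, -0.4, 0.3]
opening: 0.468
grasp_force: 0.0
```

```bash
python3 plan.py .5077 .1171 .0375 1.028 -2.114
```

```text
[0.03 0.47 5.31] [-0.003  0.003  0.002] q6end 2.35
```

Request:
apply_moves(rows=[[[0,0.5,3],[0,0,0],4],[[0,0.5,4.8],[0,0,0],4],[[0,0.5,5.4],[0,0,0],4],[[0,0.5,5.4],[0,0,0],4],[[0,0.5,5.4],[0,0,0],0.8],[[0,0.5,5.4],[0,0,0],0.8],[[0,0.5,5.4],[0,0,0],0.8],[[0,0.5,5.4],[0,0,0],0.8],[[0,0.5,5.4],[0,0,0],0.8],[[0,0.5,3],[0,0,0],0.8],[[0,0.5,0],[0,0,0],0.8],[[0,0.5,-4],[0,0,0],0.8]], newtons=80)

```text
time: 19.05
tool_pos: [0.511, 0.1205, 0.1325]
tcp_rot: [-3.14, 0.002, 1.028]
wrist_force: [0.7, 0.4, -1.3]
opening: 0.15
grasp_force: 78.8
```

```bash
python3 plan.py .478 -.310 .10 1.53
```

```text
[-38.56  19.42   3.3 ] [-0.003  0.002 -0.502] q6end 1.04
```

Request:
apply_moves(rows=[[[-4,2,-2],[0,0,-0.06],0.8],[[-8,4,-2],[0,0,-0.12],0.8],[[-12,6,-2],[0,0,-0.18],0.8],[[-16,8,-2],[0,0,-0.24],0.8],[[-20,10,-2],[0,0,-0.3],0.8],[[-24,12,-2],[0,0,-0.36],0.8],[[-28,14,-2],[0,0,-0.42],0.8],[[-32,16,-1],[0,0,-0.48],0.8],[[-36,18,0],[0,0,-0.502],0.8],[[-38.6,19.4,2],[0,0,-0.502],0.8],[[-38.6,19.4,3],[0,0,-0.502],0.8],[[-38.6,19.4,3],[0,0,-0.502],0.8]])

```text
time: 20.25
tool_pos: [0.4775, -0.3094, 0.1009]
tcp_rot: [-3.138, -0.002, 1.528]
wrist_force: [0.3, -0.0, -1.7]
opening: 0.15
grasp_force: 78.8
```

```bash
python3 plan.py .478 -.31 .018 1.53
```

```text
[-0.08  0.08  8.29] [-0.003 -0.002 -0.002] q6end 1.04
```

Request:
apply_moves(rows=[[[0,0,4],[0,0,0],0.8],[[0,0,7],[0,0,0],0.8],[[0,0,8.3],[0,0,0],0.8],[[0,0,8.3],[0,0,0],0.8],[[0,0,8.3],[0,0,0],2.8],[[0,0,8.3],[0,0,0],2.8],[[0,0,8.3],[0,0,0],2.8],[[0,0,5],[0,0,0],2.8],[[0,0,0],[0,0,0],2.8],[[0,0,-5],[0,0,0],4],[[0,0,-8],[0,0,0],4],[[0,0,-8],[0,0,0],4]])

```text
time: 21.45
tool_pos: [0.4825, -0.3121, 0.1894]
tcp_rot: [3.131, 0.007, 1.53]
wrist_force: [0.3, 0.0, 0.1]
opening: 0.467
grasp_force: 0.0
```

```bash
python3 chk.py CEF; python3 plan.py .6169 -.111 .10 1.78 1.78
```

```text
C 1 [0.616, -0.111, 1.816] 0.65
E 1 [0.501, 0.009, -2.504] 0.74
F 1 [0.503, -0.108, -0.089] 0.64
blue []
red [(258, [0.48, -0.31]), (282, [0.42, -0.31]), (293, [0.36, -0.3])]
hearth [(204, [0.61, -0.12]), (218, [0.51, 0.01]), (203, [0.5, -0.1])]
[20.11 12.8   8.66] [ 0.006  0.005 -0.25 ] q6end 1.18
```

Request:
apply_moves(rows=[[[4,2.6,0],[0,0,-0.05],4],[[8,5.2,0],[0,0,-0.1],4],[[12,7.7,1],[0,0,-0.15],4],[[16,10.2,4],[0,0,-0.2],4],[[20.1,12.8,7],[0,0,-0.25],4],[[20.1,12.8,8.7],[0,0,-0.25],4],[[20.1,12.8,9.1],[0,0,-0.25],4],[[20.1,12.8,9.1],[0,0,-0.25],4]])

```text
time: 22.3
tool_pos: [0.6133, -0.1141, 0.0899]
tcp_rot: [-3.137, -0.001, 1.78]
wrist_force: [-0.6, 0.1, 0.8]
opening: 0.47
grasp_force: 0.0
```

```bash
python3 plan.py .6169 -.111 .0375 1.78 1.78
```

```text
[-0.27  0.44  5.24] [-0.004 -0.001 -0.   ] q6end 1.18
```

Request:
apply_moves(rows=[[[-0.3,0.4,3],[0,0,0],4],[[-0.3,0.4,4.8],[0,0,0],4],[[-0.3,0.4,5.3],[0,0,0],4],[[-0.3,0.4,5.3],[0,0,0],4],[[-0.3,0.4,5.3],[0,0,0],0.8],[[-0.3,0.4,5.3],[0,0,0],0.8],[[-0.3,0.4,5.3],[0,0,0],0.8],[[-0.3,0.4,5.3],[0,0,0],0.8],[[-0.3,0.4,5.3],[0,0,0],0.8],[[-0.3,0.4,3],[0,0,0],0.8],[[-0.3,0.4,0],[0,0,0],0.8],[[-0.3,0.4,-4],[0,0,0],0.8]], newtons=80)

```text
time: 23.5
tool_pos: [0.6183, -0.1159, 0.1312]
tcp_rot: [-3.138, -0.002, 1.78]
wrist_force: [0.7, 0.3, -1.0]
opening: 0.148
grasp_force: 78.7
```

```bash
python3 plan.py .488 .318 .10 1.53
```

```text
[45.15 -3.73  3.2 ] [-0.003 -0.001  0.25 ] q6end 2.19
```

Request:
apply_moves(rows=[[[4,-0.3,-2],[0,0,0.03],0.8],[[8,-0.7,-2],[0,0,0.05],0.8],[[12.5,-1,-2],[0,0,0.08],0.8],[[17,-1.4,-2],[0,0,0.1],0.8],[[21.5,-1.8,-2],[0,0,0.12],0.8],[[26,-2.1,-2],[0,0,0.15],0.8],[[30.5,-2.5,-2],[0,0,0.17],0.8],[[35,-2.9,-2],[0,0,0.2],0.8],[[39.5,-3.3,-1],[0,0,0.22],0.8],[[43,-3.6,0],[0,0,0.25],0.8],[[45.2,-3.7,2],[0,0,0.25],0.8],[[45.2,-3.7,3],[0,0,0.25],0.8]])

```text
time: 24.7
tool_pos: [0.4885, 0.3211, 0.1006]
tcp_rot: [-3.141, -0.001, 1.534]
wrist_force: [0.1, -0.9, -2.4]
opening: 0.151
grasp_force: 78.7
```

```bash
python3 plan.py .488 .318 .018 1.53
```

```text
[-0.32 -0.03  8.26] [-0.001 -0.001  0.004] q6end 2.19
```

Request:
apply_moves(rows=[[[-0.2,0,4],[0,0,0],0.8],[[-0.2,0,7],[0,0,0],0.8],[[-0.2,0,8.2],[0,0,0],0.8],[[-0.2,0,8.2],[0,0,0],0.8],[[-0.2,0,8.2],[0,0,0],2.8],[[-0.2,0,8.2],[0,0,0],2.8],[[-0.2,0,8.2],[0,0,0],2.8],[[-0.2,0,5],[0,0,0],2.8],[[-0.2,0,0],[0,0,0],2.8],[[-0.2,0,-5],[0,0,0],4],[[-0.2,0,-8],[0,0,0],4],[[-0.2,0,-8],[0,0,0],4]])

```text
time: 25.9
tool_pos: [0.4932, 0.3185, 0.1886]
tcp_rot: [3.131, -0.007, 1.53]
wrist_force: [0.6, 0.2, 0.5]
opening: 0.468
grasp_force: 0.0
```

```bash
python3 chk.py EF; python3 plan.py .5017 .0098 .10 .645 -2.497
```

```text
E 1 [0.501, 0.009, -2.498] 0.79
F 1 [0.501, -0.108, -0.138] 0.69
blue [(201, [0.49, 0.32])]
red [(257, [0.48, -0.31]), (280, [0.42, -0.31]), (296, [0.36, -0.3])]
hearth [(236, [0.51, 0.01]), (216, [0.5, -0.1])]
[-30.43   2.58   8.43] [ 0.004 -0.007  0.885] q6end 2.52
```

Request:
apply_moves(rows=[[[-4,0.4,0],[0,0,0.1],4],[[-8,0.7,0],[0,0,0.2],4],[[-12,1,0],[0,0,0.3],4],[[-16,1.4,0],[0,0,0.4],4],[[-20,1.7,2],[0,0,0.5],4],[[-24,2,4],[0,0,0.6],4],[[-28,2.4,6],[0,0,0.7],4],[[-30.4,2.6,8],[0,0,0.8],4],[[-30.4,2.6,8.9],[0,0,0.885],4],[[-30.4,2.6,8.9],[0,0,0.885],4],[[-30.4,2.6,8.9],[0,0,0.885],4]])

```text
time: 27.05
tool_pos: [0.5025, 0.0115, 0.092]
tcp_rot: [-3.141, 0.001, 0.647]
wrist_force: [-0.2, -0.3, -0.4]
opening: 0.468
grasp_force: 0.0
```

```bash
python3 plan.py .5017 .0098 .0375 .645 -2.497
```

```text
[0.34 0.09 5.45] [-0.001  0.001  0.002] q6end 2.52
```

Request:
apply_moves(rows=[[[0.3,0.1,3],[0,0,0],4],[[0.3,0.1,4.8],[0,0,0],4],[[0.3,0.1,5.4],[0,0,0],4],[[0.3,0.1,5.4],[0,0,0],4],[[0.3,0.1,5.4],[0,0,0],0.8],[[0.3,0.1,5.4],[0,0,0],0.8],[[0.3,0.1,5.4],[0,0,0],0.8],[[0.3,0.1,5.4],[0,0,0],0.8],[[0.3,0.1,5.4],[0,0,0],0.8],[[0.3,0.1,3],[0,0,0],0.8],[[0.3,0.1,0],[0,0,0],0.8],[[0.3,0.1,-4],[0,0,0],0.8]], newtons=80)

```text
time: 28.25
tool_pos: [0.5045, 0.0123, 0.1324]
tcp_rot: [-3.14, 0.003, 0.645]
wrist_force: [1.1, 0.9, -2.8]
opening: 0.151
grasp_force: 78.8
```

```bash
python3 plan.py .36 .318 .10 1.53
```

```text
[  6.84 -33.11   3.28] [-0.003  0.002 -0.885] q6end 2.34
```

Request:
apply_moves(rows=[[[0.8,-4,-2],[0,0,-0.1],0.8],[[1.6,-8,-2],[0,0,-0.2],0.8],[[2.5,-12,-2],[0,0,-0.3],0.8],[[3.3,-16,-2],[0,0,-0.4],0.8],[[4.1,-20,-2],[0,0,-0.5],0.8],[[5,-24,-2],[0,0,-0.6],0.8],[[5.8,-28,-1],[0,0,-0.7],0.8],[[6.8,-32,0],[0,0,-0.8],0.8],[[6.8,-33.1,2],[0,0,-0.885],0.8],[[6.8,-33.1,3],[0,0,-0.885],0.8],[[6.8,-33.1,3],[0,0,-0.885],0.8]])

```text
time: 29.35
tool_pos: [0.3603, 0.3164, 0.1011]
tcp_rot: [-3.139, 0.003, 1.529]
wrist_force: [-0.7, -0.4, -2.6]
opening: 0.146
grasp_force: 78.9
```

```bash
python3 plan.py .362 .318 .018 1.53
```

```text
[0.2  0.18 8.31] [-0.002  0.003 -0.001] q6end 2.33
```

Request:
apply_moves(rows=[[[0.2,0.2,4],[0,0,0],0.8],[[0.2,0.2,7],[0,0,0],0.8],[[0.2,0.2,8.3],[0,0,0],0.8],[[0.2,0.2,8.3],[0,0,0],0.8],[[0.2,0.2,8.3],[0,0,0],2.8],[[0.2,0.2,8.3],[0,0,0],2.8],[[0.2,0.2,8.3],[0,0,0],2.8],[[0.2,0.2,5],[0,0,0],2.8],[[0.2,0.2,0],[0,0,0],2.8],[[0.2,0.2,-5],[0,0,0],4],[[0.2,0.2,-8],[0,0,0],4],[[0.2,0.2,-8],[0,0,0],4]])

```text
time: 30.55
tool_pos: [0.3668, 0.3224, 0.1886]
tcp_rot: [3.133, -0.008, 1.53]
wrist_force: [0.4, -0.3, -0.5]
opening: 0.469
grasp_force: 0.0
```

```bash
python3 chk.py F; python3 plan.py .5007 -.1078 .10 3.04 -.104
```

```text
F 1 [0.503, -0.108, -0.123] 0.68
blue [(200, [0.49, 0.32]), (205, [0.37, 0.32])]
red [(258, [0.48, -0.31]), (280, [0.42, -0.31]), (295, [0.36, -0.3])]
hearth [(213, [0.5, -0.1])]
[-42.34  14.72   8.46] [ 0.009  0.    -1.51 ] q6end -0.11
```

Request:
apply_moves(rows=[[[-4,1.4,0],[0,0,-0.14],4],[[-8,2.8,0],[0,0,-0.28],4],[[-12,4.2,0],[0,0,-0.42],4],[[-16,5.6,0],[0,0,-0.56],4],[[-20,7,0],[0,0,-0.7],4],[[-24,8.4,0],[0,0,-0.84],4],[[-28,9.8,0],[0,0,-0.98],4],[[-32,11.2,2],[0,0,-1.12],4],[[-36,12.6,4],[0,0,-1.26],4],[[-40,14,6],[0,0,-1.4],4],[[-42.3,14.7,8],[0,0,-1.51],4],[[-42.3,14.7,8],[0,0,-1.51],4]])

```text
time: 31.8
tool_pos: [0.4913, -0.1122, 0.0984]
tcp_rot: [-3.141, -0.006, 3.038]
wrist_force: [-0.7, 0.8, -0.4]
opening: 0.466
grasp_force: 0.0
```

```bash
python3 plan.py .5007 -.1078 .0375 3.04 -.104
```

```text
[-0.42  0.54  6.09] [-0.001 -0.006 -0.002] q6end -0.11
```

Request:
apply_moves(rows=[[[-0.4,0.5,3],[0,0,0],4],[[-0.4,0.5,5.3],[0,0,0],4],[[-0.4,0.5,6.1],[0,0,0],4],[[-0.4,0.5,6.1],[0,0,0],4],[[-0.4,0.5,6.1],[0,0,0],0.8],[[-0.4,0.5,6.1],[0,0,0],0.8],[[-0.4,0.5,6.1],[0,0,0],0.8],[[-0.4,0.5,6.1],[0,0,0],0.8],[[-0.4,0.5,6.1],[0,0,0],0.8],[[-0.4,0.5,3],[0,0,0],0.8],[[-0.4,0.5,0],[0,0,0],0.8],[[-0.4,0.5,-4],[0,0,0],0.8]], newtons=80)

```text
time: 33.0
tool_pos: [0.4963, -0.104, 0.1424]
tcp_rot: [3.141, -0.003, 3.04]
wrist_force: [0.7, -0.2, -1.7]
opening: 0.132
grasp_force: 78.3
```

```bash
python3 plan.py .423 .318 .10 1.53
```

```text
[11.57 41.23  4.3 ] [-0.002 -0.003  1.51 ] q6end 2.26
```

Request:
apply_moves(rows=[[[1,3.5,-1],[0,0,0.14],0.8],[[2,7,-1],[0,0,0.28],0.8],[[3,10.5,-1],[0,0,0.42],0.8],[[4,14,-1],[0,0,0.56],0.8],[[5,17.5,-1],[0,0,0.7],0.8],[[6,21,-1],[0,0,0.84],0.8],[[7,25,-1],[0,0,0.98],0.8],[[8,29,-1],[0,0,1.12],0.8],[[9,33,-1],[0,0,1.26],0.8],[[10,37,0],[0,0,1.4],0.8],[[11.6,41.2,2],[0,0,1.51],0.8],[[11.6,41.2,3],[0,0,1.51],0.8]])

```text
time: 34.2
tool_pos: [0.4229, 0.3223, 0.1115]
tcp_rot: [-3.141, -0.003, 1.535]
wrist_force: [0.8, -1.5, -1.2]
opening: 0.135
grasp_force: 78.5
```

```bash
python3 plan.py .425 .318 .018 1.53
```

```text
[-0.45  0.23  9.34] [-0.    -0.003  0.005] q6end 2.25
```

Request:
apply_moves(rows=[[[-0.3,0.2,4],[0,0,0],0.8],[[-0.3,0.2,8],[0,0,0],0.8],[[-0.3,0.2,9.3],[0,0,0],0.8],[[-0.3,0.2,9.3],[0,0,0],0.8],[[-0.3,0.2,9.3],[0,0,0],2.8],[[-0.3,0.2,9.3],[0,0,0],2.8],[[-0.3,0.2,9.3],[0,0,0],2.8],[[-0.3,0.2,5],[0,0,0],2.8],[[-0.3,0.2,0],[0,0,0],2.8],[[-0.3,0.2,-5],[0,0,0],4],[[-0.3,0.2,-10],[0,0,0],4],[[-0.3,0.2,-10],[0,0,0],4]])

```text
time: 35.4
tool_pos: [0.4302, 0.3172, 0.2216]
tcp_rot: [3.129, -0.01, 1.53]
wrist_force: [1.1, 0.5, 0.2]
opening: 0.467
grasp_force: 0.0
```

```bash
python3 chk.py F; python3 - <<'E'
from h import *
im=cv2.imread('pics/t_F.png')
cv2.imwrite('pics/tFc.png',cv2.resize(im[140:310,160:470],None,fx=2.55,fy=2.55,interpolation=cv2.INTER_CUBIC))
E
```

```text
F 1 [0.501, -0.109, -0.119] 0.0
blue [(201, [0.49, 0.32]), (222, [0.43, 0.32]), (202, [0.37, 0.32])]
red [(257, [0.48, -0.31]), (278, [0.42, -0.31]), (289, [0.36, -0.3])]
hearth []
```

View pics/tFc.png

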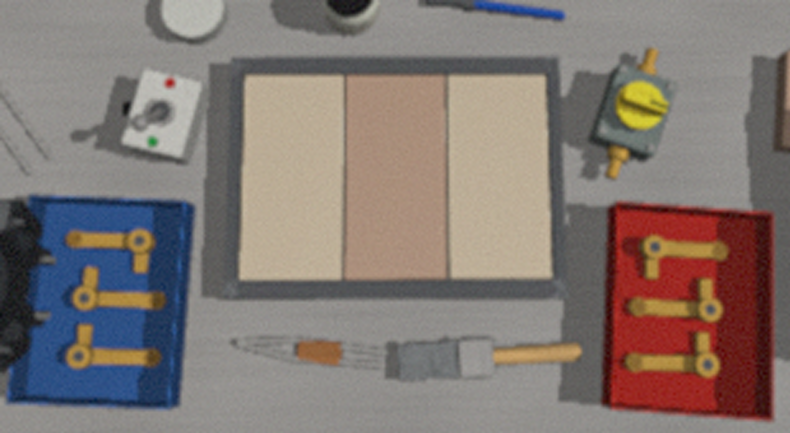

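All six latches are in the right bins, the hearth is empty, the tap bar is across the pipe and the bystanders are in place. Next is the switch.

```bash
python3 - <<'E'
from h import *
# camera pose of w3 from the recorded TCP pose: use relation from w1
c1=np.load("pics/w1.npy",allow_pickle=True).item();o1=([0.56991475,-0.25714407,0.24964704],[3.141,-.002,2.799])
R1=Ro.from_euler('xyz',o1[1]).as_matrix();R3=Ro.from_euler('xyz',[3.14143,-.00326,3.1399]).as_matrix()
Rc=np.array(c1["R"])@R1;tc=np.array(c1["R"])@o1[0]+c1["t"]
R=Rc@R3.T;c3=dict(c1,R=R,t=tc-R@np.array([.67972562,.00068749,.29885612]));t=manip.get_calibration("top")
k=lambda u:(160+u[0]/2.55,140+u[1]/2.55)
g,r=toW(c3,(522.5,106),.05),toW(c3,(502,156),.05);print(g,r,toW(t,k((152,142)),.05),toW(t,k((170,83)),.05))
print("tip",toW(c3,(555,112),.107),tri([(c3,(555,112)),(t,k((138,124)))]))
print("tri green",tri([(c3,(522.5,106)),(t,k((152,142)))]))
E
python3 plan.py .57 .278 .16 2.9
```

```text
[0.59661379 0.27072003 0.05      ] [0.66326396 0.25635068 0.05      ] [0.59432822 0.27233723 0.05      ] [0.66102368 0.2555279  0.05      ]
tip [0.60417711 0.26996691 0.107     ] [0.60389153 0.27456179 0.10106533]
tri green [0.59597353 0.27408551 0.04456619]
[-3.28 14.21  5.92] [ 0.012  0.    -1.37 ] q6end 0.7
```

Request:
apply_moves(rows=[[[-0.5,3,0],[0,0,-0.14],0],[[-1,6,0],[0,0,-0.28],0],[[-1.5,9,0],[0,0,-0.42],0],[[-2,12,0],[0,0,-0.56],0],[[-3.3,14,0],[0,0,-0.7],0],[[-3.3,14.2,2],[0,0,-0.84],0],[[-3.3,14.2,4],[0,0,-0.98],0],[[-3.3,14.2,5.9],[0,0,-1.12],0],[[-3.3,14.2,5.9],[0,0,-1.26],0],[[-3.3,14.2,5.9],[0,0,-1.37],0],[[-3.3,14.2,5.9],[0,0,-1.37],0],[[-3.3,14.2,5.9],[0,0,-1.37],0]])

```text
time: 36.65
tool_pos: [0.5663, 0.2752, 0.1532]
tcp_rot: [-3.141, -0.0, 2.898]
wrist_force: [0.1, 0.2, -0.9]
opening: -0.002
grasp_force: 0.0
```

```bash
python3 plan.py .57 .278 .09 2.9; python3 plan.py .624 .265 .09 2.9
```

```text
[-0.3   0.36  6.32] [-0.    -0.    -0.002] q6end 0.7
[-5.85  0.41  6.32] [-0.    -0.    -0.002] q6end 0.64
```

Request:
apply_moves(rows=[[[0,0.4,3],[0,0,0],0],[[0,0.4,6.3],[0,0,0],0],[[0,0.4,6.3],[0,0,0],0],[[-1,0.4,6.3],[0,0,0],0],[[-2,0.4,6.3],[0,0,0],0],[[-3,0.4,6.3],[0,0,0],0],[[-4,0.4,6.3],[0,0,0],0],[[-5,0.4,6.3],[0,0,0],0],[[-6,0.4,6.3],[0,0,0],0],[[-6.2,0.4,6.3],[0,0,0],0],[[-6.2,0.4,6.3],[0,0,0],0]])

```text
time: 37.75
tool_pos: [0.6283, 0.2641, 0.0903]
tcp_rot: [-3.142, 0.0, 2.899]
wrist_force: [1.2, -0.6, 0.0]
opening: 0.002
grasp_force: 0.0
```

Request:
apply_moves(rows=[[[3,0,0],[0,0,0],0],[[6,0,0],[0,0,0],0],[[7,0,-4],[0,0,0],0],[[9,-4,-8],[0,0,0],0],[[12,-8,-10],[0,0,0],0],[[14,-12,-12],[0,0,0],0],[[16,-16,-12],[0,0,0],0],[[16,-16,-12],[0,0,0],0],[[16,-16,-12],[0,0,0],0]])

```text
time: 38.65
tool_pos: [0.4328, 0.1466, 0.2111]
tcp_rot: [3.141, 0.0, 2.899]
wrist_force: [1.4, 0.5, -0.5]
opening: 0.001
grasp_force: 0.0
```

```bash
python3 - <<'E'
from h import *
for n,b in(("top",(140,310,160,470)),):
    im,c=snap(n);cv2.imwrite('pics/fin.png',cv2.resize(im[b[0]:b[1],b[2]:b[3]],None,fx=2.55,fy=2.55,interpolation=cv2.INTER_CUBIC))
    print(proj(c,np.array([.654,.258,.107]))-[160,140],proj(c,np.array([.604,.270,.107]))-[160,140])
E
```

```text
[60.60687123 29.72171056] [55.19230492 47.99664349]
```

View pics/fin.png

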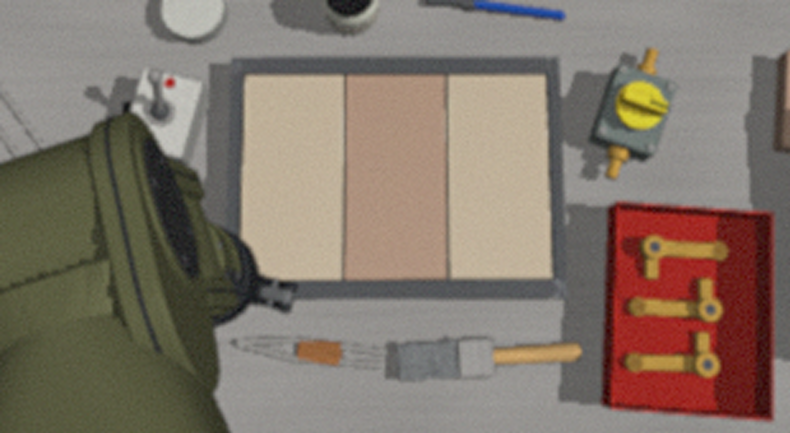

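The lever tip is now at (154,76), where the red-dot position is predicted. The hearth is clear, so I'm handing in.

```bash
python3 -c "
from station import manip
print(manip.job_done())"
```

```text
the job is handed in; nothing more can be done
None
```

The job is handed in at about 39 s of robot time: gas tap shut, three left-hand latches in the blue bin and three right-hand ones in the red, then the extractor switched to the red dot; the arm hid the blue bin in the last picture, but it was in order just before the switch.

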